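Clamp a relief panel in the carving fixture

TASK

Push the wooden relief panel along its guides until it is fully home against the stop at the far end of the carving board, and then push the lever of the toggle clamp over towards the panel, past its dead point, until it snaps into lock and the clamp arm presses the panel down. Only push with the fingers: do not grasp or lift the panel, and leave the tools and other things on and around the board where they are.

Things in the scene. Friction and masses are not known exactly. Their poses are not given: they have to be found in the camera images.
- fixture: fixed plywood carving board 300 x 300 x 18 mm (top 18 mm above the table). Origin at table level; x points along the guides from the open end to the stop, y to the clamp's side; board spans x -140..160, y -150..150 mm. Two wooden guides 10 mm high at x -20..125, inner faces at y +-62.5 mm. Clamp's steel bracket at x 20, y 81..140 mm, rising 67 mm above the table.
- stop_face (a point): middle of the stop's face: a wooden bar across the board's far end, 200 mm wide, rising 30 mm above the board; this point is at x 125, y 0, z 33 mm in the board's frame.
- panel: loose light-wood relief panel, 150 mm along x, 120 along y, 22 thick, about 0.3 kg, with a raised rosette (11 mm high, 72 across) in its middle. Origin at the centre of its underside, axes along the board's; lies on the board between the guides (2.5 mm play each side), 20 to 45 mm short of the stop. Home, its origin is at x 50 mm in the board's frame.
- lever (a joint): clamp lever angle about the board's x: 0 = open, leaning 29 degrees from upright away from the panel (to the board's +y); grows as it is pushed over towards the panel; upright 0.50; dead point about 0.58; locked 1.15 rad (37 degrees past upright). A spring returns it to 0 before the dead point and snaps it to 1.15 beyond. A level push near its end takes about 4 to 6 N at first, falling to nothing at the dead point.
- lever_tip (a point): free end of the lever, on its centre line, 110 mm from the pivot. The lever is a pair of steel straps with a round black grip, 20 mm thick, over its last 75 mm. The end is 157 mm above the table when open, 170 upright, 148 locked.
- lever_pivot (a point): the lever's pivot on the clamp bracket, at x 20, y 118, z 60 mm in the board's frame; the lever swings in the upright plane through it, square to the board's x axis.
- clamp_arm: the clamp's short steel arm with a rubber pad at its end, linked to the lever: raised steeply (reaching about 110 mm above the table) while the lever is open, and level, with its pad pressed on the panel's border, when locked. Origin at the arm's pivot, x 20, y 90, z 55 mm in the board's frame.
- gouge: bystander: gouge with wooden handle, 205 mm long, 23 mm thick, lying on the board beside the guide on the side away from the clamp; origin at table side under the ferrule, handle towards its -x
- chisel: bystander: chisel with wooden handle, 225 mm long, 23 mm thick, lying on the table beside the board; origin as the gouge's
- mallet: bystander: round wooden carver's mallet standing on its head, 92 mm across and 216 mm high; origin under its centre
- wax_jar: bystander: amber glass jar with steel lid, 64 mm across, 55 mm high, standing on the clamp's side of the board; origin under its centre
- offcut: bystander: wooden block 90 x 50 x 35 mm beyond the board; origin under its centre
- glue: bystander: white plastic bottle, 56 mm across, 150 mm high, beyond the board; origin under its centre
- brush: bystander: brush lying on the table to the robot's left; origin under its middle
There are look-alikes about, which are no part of the job. Leave any pink look-alike of the panel alone.

How it is judged:
By the outcome, as a careful person would: the job done as asked, in the order asked, and still so for the second after the job is handed in, with the robot touching nothing.
It also fails if it takes over 45 s, if anything falls off the work surface, if the arm or the gripper's body presses on something with over 40 N, if the wrist force passes 120 N, or if a joint passes its speed limit or range.

ROBOT

A 6-joint arm with a two-finger parallel gripper is mounted at the origin on the work surface. World frame = base frame: x ahead of the robot, y to its left, z up, the work surface at z = 0. Lengths are in m, angles in rad, forces in N, time in s.
With the tool pointing down it reaches from about 0.325 to 0.9 m from the base axis. Payload 3.5 kg.
Tool frame: the origin (TCP) lies on the centre line of the jaws, within the pads' length; the fingertips stand 25 mm ahead of it and the grasp point (between the pads) lies 6 mm ahead of it; z points along the fingers, y is the direction in which the jaws open and shut (so a half turn about z gives the same grasp; the last joint's range is limited). The gripper opens to 85 mm and grips with 20 to 120 N. Pads are 22 mm wide; open, the fingers measure 114 mm over their backs; the gripper's body (76 mm by 85 mm) begins 54 mm behind the grasp point. The pads swing forward as they close: fully open they stand 13 mm farther back than shut.
Start: joints at [-0.103, 0.276, -0.026, 1.268, 0, 1.467], TCP at [0.625, -0, 0.256] pointing down, gripper open.
Joint ranges: [-3.12, 3.12], [-0.85, 1.88], [-1.08, 1.24], [-1.95, 2.15], [-1.57, 1.53], [-3.14, 3.14]. Speed limits (rad/s): [2.57, 2.57, 3.14, 3.14, 3.14, 3.14].

INTERFACE

Orientations are given as a unit quaternion [w, x, y, z].
In Python, from workcell import * gives the robot as it stands. The module is installed in compiled form; this text tells all that it offers.
- The arm moves only by the tool apply_moves, never from a script. Its argument "increments" is a list of rows, each an object of numbers: "tx", "ty", "tz": the shift along the world's x, y, z in mm; "ax", "ay", "az": the turn, a rotation vector about the world's x, y, z in degrees. A call has 1 to 20 rows; each row is the pose to reach, as a shift and turn from the pose commanded when the call began; what a row does not reach only later rows make up. A row lasts 1/12 s, in which the tool goes at most 41.7 mm and 7.16 degrees, less where a joint would pass 70% of its speed; a pose out of reach is approached as far as the arm can. A call with a gripper value outside its range is refused whole. "hand" is the opening, from 0 (shut) to 1 (fully open), set as the call begins (left out, the last holds). The fingers move at their own pace and stop on an object; "newtons" is the grip in N (left out, the last holds). Time passes only in rows, so rows that repeat a pose let the fingers close. It gives the time, the measured TCP pose, the force and the opening at its end, in the units of the state.
- state(): the state, without advancing time (a new reading comes with each control period).
- capture(name): name is "scene" or "side" or "wrist"; returns a dict with "frame" (420x560x3 uint8, blue, green, red), "range_z" (420x560 float32, m along the optical axis (not along the pixel's ray), 0 where there is no reading), "fx", "fy", "cx", "cy" (pixels), "rvec" (rotation vector, rad) and "tvec" (3), from world to camera coordinates, as OpenCV has them. Camera axes: x right, y down, z forward; pixel columns grow to the right and rows downward; lengths in m; the calibration is good to about 2 mm. A picture is of the moment at which its call begins.
- sign_off(): hands the job in, once; it reports no verdict.
The state is a dict: "t": time; "joint_pos": joint angles; "joint_vel": joint speeds; "tau": joint torques, N m; "tcp_pos": TCP position; "eef_rot": TCP orientation; "contact_force": force on the tool from outside, world axes, zero at the start; "ft_torque": the same for the moment, N m; "finger_gap": finger opening in m.
Only numpy, scipy, OpenCV 4.12 (cv2) and the standard library are available. Lean on these libraries where they do the work, as an engineer would, in place of code of your own. Each camera call takes 0.05 s, during which the arm holds its last target.

## Working session

There is one attempt and no reset: what is moved stays moved. The work goes in short steps, Python scripts to look and compute and a tool call to move; the robot and the scene stay as the last step left them, time stands still between calls to the robot, and variables do not carry over. Pictures are saved under pics/ and viewed, and the job is handed in when it is done.

Besides the shell and the picture viewer there is one more tool, called after "Call:" in YAML: its name, and indented under it one key for each argument. apply_moves: Moves the arm, as the interface text tells. Its arguments: {"type":"object","properties":{"increments":{"type":"array","items":{"type":"object","properties":{"tx":{"type":"number"},"ty":{"type":"number"},"tz":{"type":"number"},"ax":{"type":"number"},"ay":{"type":"number"},"az":{"type":"number"}}}},"hand":{"type":"number"},"newtons":{"type":"number"}},"required":["increments"]}

```bash
mkdir -p pics; cat > h.py <<'E'
import numpy as np, cv2
from workcell import *
def cam(n,save=None):
    c=capture(n)
    if save: cv2.imwrite('pics/'+save,c['frame'])
    R,_=cv2.Rodrigues(np.array(c['rvec'],float)); c['R']=R; c['t']=np.array(c['tvec'],float).ravel()
    c['o']=-R.T@c['t']; return c
def ray(c,u,v): return c['R'].T@np.array([(u-c['cx'])/c['fx'],(v-c['cy'])/c['fy'],1.])
def plane(c,u,v,z):
    d=ray(c,u,v); return c['o']+d*(z-c['o'][2])/d[2]
def dep(c,u,v): 
    return c['o']+ray(c,u,v)*c['range_z'][int(v),int(u)]
def cloud(c):
    v,u=np.mgrid[:420,:560]; d=np.stack([(u-c['cx'])/c['fx'],(v-c['cy'])/c['fy'],np.ones(u.shape)],-1)
    return c['o']+(d*c['range_z'][...,None])@c['R']
E
python3 - <<'E'
from h import *
import pickle
D={}
for n in ['scene','side','wrist']:
    c=cam(n,n+'0.png'); D[n]=c; print(n,c['o'],c['fx'])
pickle.dump(D,open('d0.pkl','wb'))
print(state())
E
```

```text
scene [1.23963367 0.5281216  1.08717795] 417.8231492835011
side [ 0.1436112  -0.55916032  0.84865461] 417.1374516057268
wrist [0.62483552 0.07629337 0.37166382] 357.8723995533785
{'t': 0.15, 'joint_pos': array([-1.03391811e-01,  2.77018186e-01, -2.75544600e-02,  1.26802542e+00,
       -7.00966620e-06,  1.46741054e+00]), 'joint_vel': array([-0.00028769, -0.00221055,  0.0049068 , -0.00105522,  0.00104353,
        0.00133119]), 'tau': array([ 1.17211301e-03, -4.46055973e+01,  2.95638728e+01,  1.04999804e-02,
       -4.45402588e-05, -1.76044369e-05]), 'tcp_pos': array([6.24428919e-01, 5.25406840e-05, 2.55384720e-01]), 'eef_rot': array([-6.97144381e-04,  7.07108620e-01,  7.07104368e-01, -5.70589109e-04]), 'contact_force': array([-0.30130222, -0.08048937, -0.09964506]), 'ft_torque': array([ 0.02412579, -0.06302967, -0.01868945]), 'finger_gap': 0.08546737374153106}
```

View pics/scene0.png

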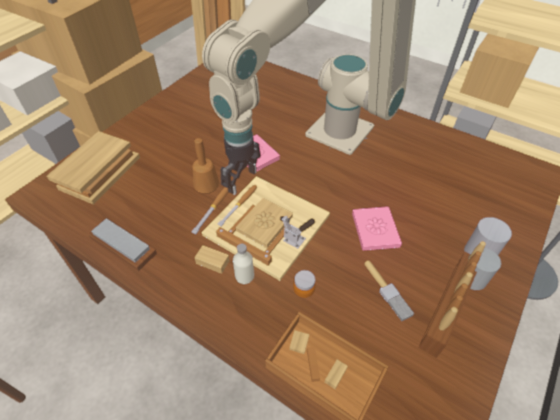

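View pics/side0.png

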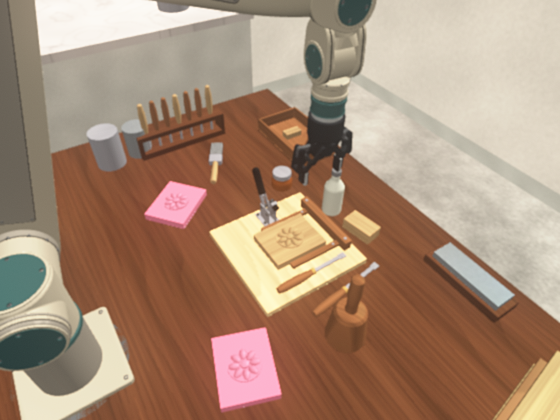

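View pics/wrist0.png

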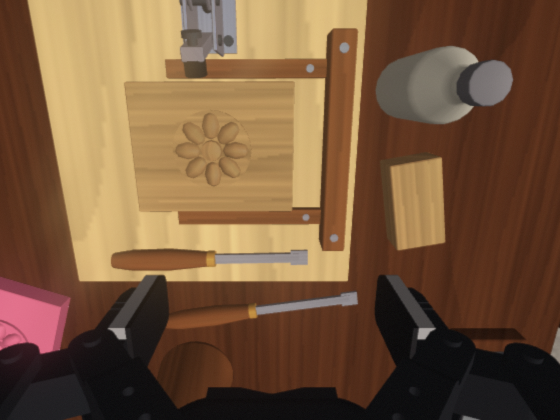

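Panel candidates: the light-wood panel on the board (wrist 212,150; side 290,240) and the pink look-alikes (side 176,203 and 245,367; scene 376,228 and 260,152). I choose the wooden one. Next, a close crop and measurements.

```bash
python3 - <<'E'
from h import *
import pickle
D=pickle.load(open('d0.pkl','rb'))
w=D['wrist'];P=cloud(w);f=w['frame']
cv2.imwrite('pics/crop.png',cv2.resize(f[0:300,40:400],None,fx=2.2,fy=2,interpolation=cv2.INTER_CUBIC)[:600,:800])
print('zrows'); 
for (u,v) in [(60,150),(140,100),(285,100),(285,200),(150,200),(212,150),(336,150),(250,67),(250,217),(160,260)]: print((u,v),P[v,u].round(4))
# panel top by height
z=P[...,2]
def rect(m,name,zz):
    m=cv2.morphologyEx(m.astype(np.uint8),cv2.MORPH_OPEN,np.ones((3,3)))
    n,l,s,c=cv2.connectedComponentsWithStats(m)
    k=1+np.argmax(s[1:,4]); ys,xs=np.where(l==k)
    pts=P[ys,xs][:,:2].astype(np.float32)
    r=cv2.minAreaRect(pts*1000); print(name,r,s[k,4],cv2.boxPoints(r).round(1).tolist())
u=np.arange(560)[None,:]; v=np.arange(420)[:,None]
rect((z>.034)&(z<.055)&(u<310)&(u>110)&(v>77)&(v<230),'panel',.04)
rect((z>.042)&(z<.054)&(u>300)&(u<375)&(v<260),'stop',.048)
rect((z>.012)&(z<.023)&(u<375)&(v<290),'board',.018)
s=D['side'];sc=D['scene']
cv2.imwrite('pics/sidecrop.png',cv2.resize(s['frame'][140:320,190:390],None,fx=4,fy=3.3,interpolation=cv2.INTER_CUBIC))
cv2.imwrite('pics/scenecrop.png',cv2.resize(sc['frame'][130:300,180:380],None,fx=4,fy=3.5,interpolation=cv2.INTER_CUBIC))
E
```

```text
zrows
(60, 150) [0.4157 0.0259 0.0167]
(140, 100) [0.5076 0.0733 0.0382]
(285, 100) [0.6368 0.0733 0.0378]
(285, 200) [ 0.6379 -0.0191  0.039 ]
(150, 200) [ 0.5071 -0.0193  0.0384]
(212, 150) [0.5712 0.0304 0.0482]
(336, 150) [0.6836 0.0298 0.0444]
(250, 67) [0.6055 0.1015 0.0274]
(250, 217) [ 0.6029 -0.0408  0.026 ]
(160, 260) [ 0.5111 -0.0828  0.039 ]
panel ((569.6541748046875, 29.670055389404297), (150.34571838378906, 119.41476440429688), 0.07188539952039719) 20843 [[494.3999938964844, 89.30000305175781], [494.6000061035156, -30.100000381469727], [644.9000244140625, -29.899999618530273], [644.7999877929688, 89.5]]
stop ((685.25927734375, 30.742713928222656), (22.591793060302734, 199.13815307617188), 0.15761789679527283) 5489 [[673.7000122070312, 130.3000030517578], [674.2000122070312, -68.9000015258789], [696.7999877929688, -68.80000305175781], [696.2999877929688, 130.3000030517578]]
board ((559.1082763671875, 19.36284637451172), (301.0843505859375, 276.5115661621094), 0.01223025657236576) 47682 [[408.5, 157.60000610351562], [408.6000061035156, -118.9000015258789], [709.7000122070312, -118.9000015258789], [709.5999755859375, 157.6999969482422]]
```

View pics/crop.png

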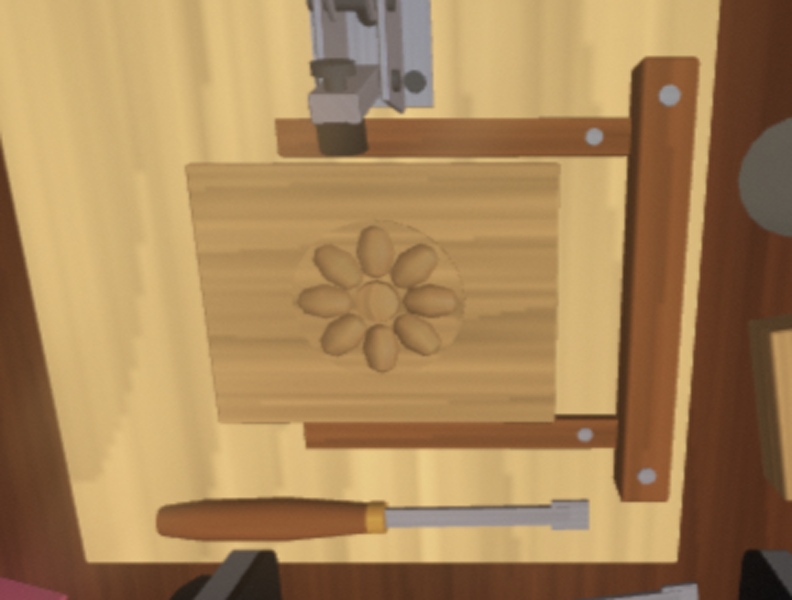

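View pics/sidecrop.png

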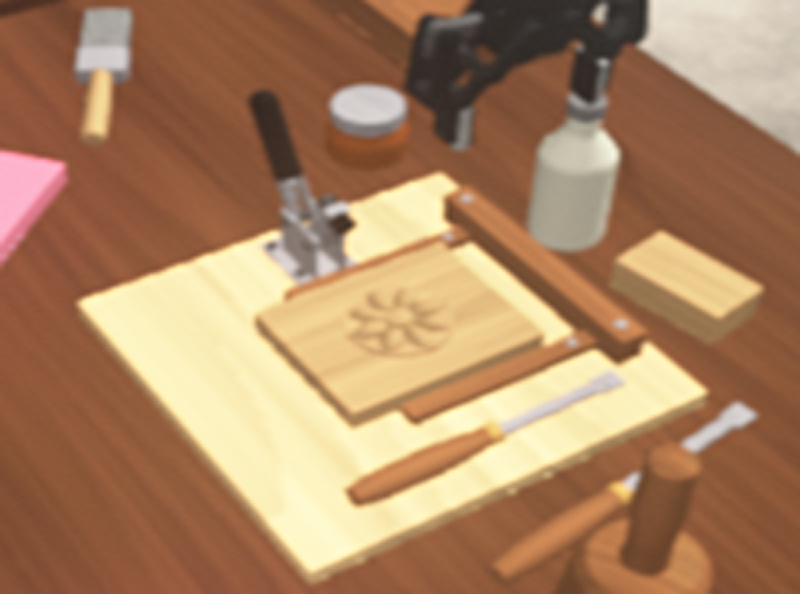

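View pics/scenecrop.png

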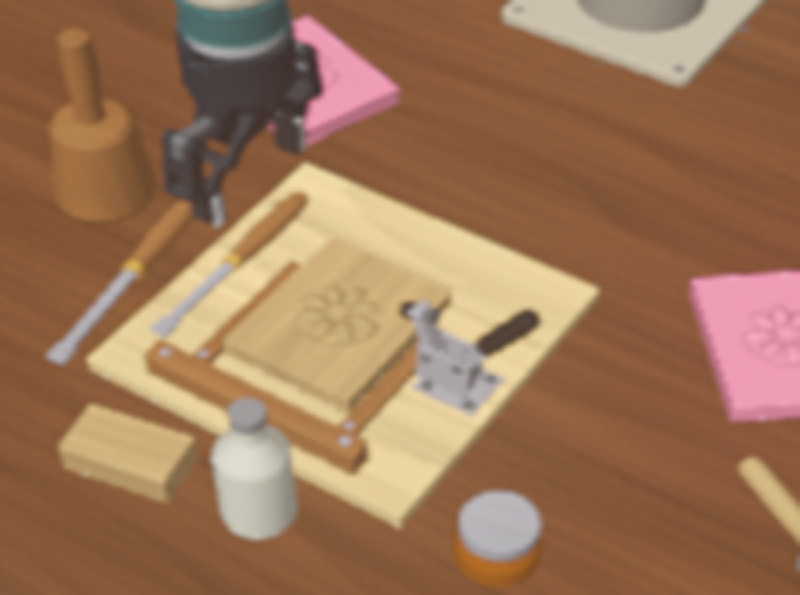

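```bash
python3 - <<'E'
from h import *
import pickle
D=pickle.load(open('d0.pkl','rb'))
w,s,sc=D['wrist'],D['side'],D['scene']
for n,c,roi in [('side',s,(240,160,300,215)),('scene',sc,(285,205,330,240))]:
    x0,y0,x1,y1=roi; g=c['frame'][y0:y1,x0:x1].max(2); m=(g<75).astype(np.uint8)
    k,l,st,ce=cv2.connectedComponentsWithStats(m); i=1+np.argmax(st[1:,4]); ys,xs=np.where(l==i)
    p=np.stack([xs+x0,ys+y0],1).astype(float); q=p.mean(0); d=np.linalg.svd(p-q)[2][0] if len(p)<3000 else None
    t=(p-q)@d; print(n,st[i],q,q+d*t.min(),q+d*t.max())
    c['e']=[q+d*t.min(),q+d*t.max()]
def tri(a,b):
    Ps=[np.c_[c['R'],c['t']] for c in(s,sc)]
    n=lambda c,p:np.array([(p[0]-c['cx'])/c['fx'],(p[1]-c['cy'])/c['fy']])
    X=cv2.triangulatePoints(Ps[0],Ps[1],n(s,a),n(sc,b)).ravel(); return (X[:3]/X[3]).round(4)
for a in s['e']:
    for b in sc['e']: print(a.round(),b.round(),tri(a,b))
for n,c in D.items():
    P=cloud(c); m=(abs(P[...,0]-.569)<.04)&(P[...,1]>.07)&(P[...,1]<.25)&(P[...,2]>.055)&(P[...,2]<.2)
    q=P[m]; print(n,len(q))
    for z in np.arange(.055,.17,.01):
        k=q[(q[:,2]>=z)&(q[:,2]<z+.01)]
        if len(k): print('%.3f'%z,len(k),k[:,:2].min(0).round(3),k[:,:2].max(0).round(3))
P=cloud(s); m=(P[...,2]>.15)&(P[...,2]<.23)&(P[...,0]>.45)&(P[...,1]<-.1)&(P[...,0]<.62); print('mallet',P[m].mean(0))
E
```

```text
side [ 13   8  12  26 149] [258.13422819 180.45637584] [254.65442409 168.09729987] [261.61707467 192.82625732]Traceback (most recent call last):
  File "<stdin>", line 7, in <module>
    return _wrapfunc(a, 'argmax', axis=axis, out=out, **kwds)
    return bound(*args, **kwds)
ValueError: attempt to get argmax of an empty sequence
```

```bash
python3 - <<'E'
from h import *
import pickle
D=pickle.load(open('d0.pkl','rb'))
w,s,sc=D['wrist'],D['side'],D['scene']
for n,c,roi,th in [('side',s,(240,160,300,215),75),('scene',sc,(296,205,330,240),95)]:
    x0,y0,x1,y1=roi; g=c['frame'][y0:y1,x0:x1].max(2); m=(g<th).astype(np.uint8); print(n,g.min())
    k,l,st,ce=cv2.connectedComponentsWithStats(m); i=1+np.argmax(st[1:,4]); ys,xs=np.where(l==i)
    p=np.stack([xs+x0,ys+y0],1).astype(float); q=p.mean(0); d=np.linalg.svd(p-q)[2][0]
    t=(p-q)@d; print(n,st[i]); c['e']=[q+d*t.min(),q+d*t.max()]
def tri(a,b):
    Ps=[np.c_[c['R'],c['t']] for c in(s,sc)]
    n=lambda c,p:np.array([(p[0]-c['cx'])/c['fx'],(p[1]-c['cy'])/c['fy']])
    X=cv2.triangulatePoints(Ps[0],Ps[1],n(s,a),n(sc,b)).ravel(); return (X[:3]/X[3]).round(4)
for a in s['e']:
    for b in sc['e']: print(a.round(),b.round(),tri(a,b))
for n,c in D.items():
    P=cloud(c); m=(abs(P[...,0]-.569)<.04)&(P[...,1]>.07)&(P[...,1]<.25)&(P[...,2]>.055)&(P[...,2]<.2)
    q=P[m]; print(n,len(q))
    for z in np.arange(.055,.17,.01):
        k=q[(q[:,2]>=z)&(q[:,2]<z+.01)]
        if len(k): print('%.3f'%z,len(k),k[:,:2].min(0).round(3),k[:,:2].max(0).round(3))
P=cloud(s); m=(P[...,2]>.15)&(P[...,2]<.23)&(P[...,0]>.45)&(P[...,1]<-.1)&(P[...,0]<.62); print('mallet',P[m].mean(0))
E
```

```text
side 51
side [ 13   8  12  26 149]
scene 80
scene [ 4 15 14 11 64]
[255. 168.] [313. 220.] [0.5671 0.2002 0.1521]
[255. 168.] [300. 229.] [0.5876 0.1941 0.1399]
[262. 193.] [313. 220.] [0.5493 0.1718 0.1031]
[262. 193.] [300. 229.] [0.5698 0.165  0.0883]
scene 310
0.055 63 [0.558 0.11 ] [0.587 0.16 ]
0.065 44 [0.559 0.113] [0.585 0.163]
0.075 18 [0.564 0.11 ] [0.58  0.167]
0.085 27 [0.571 0.096] [0.582 0.175]
0.095 52 [0.56  0.089] [0.581 0.178]
0.105 21 [0.572 0.107] [0.582 0.183]
0.115 17 [0.567 0.167] [0.58  0.193]
0.125 14 [0.57  0.176] [0.582 0.197]
0.135 13 [0.571 0.179] [0.582 0.201]
0.145 33 [0.565 0.185] [0.582 0.205]
0.155 8 [0.564 0.191] [0.579 0.2  ]
side 439
0.055 65 [0.551 0.112] [0.579 0.159]
0.065 46 [0.554 0.111] [0.577 0.165]
0.075 36 [0.557 0.097] [0.575 0.173]
0.085 40 [0.556 0.093] [0.574 0.171]
0.095 81 [0.556 0.092] [0.575 0.174]
0.105 32 [0.556 0.117] [0.575 0.178]
0.115 32 [0.557 0.168] [0.575 0.189]
0.125 34 [0.555 0.175] [0.576 0.194]
0.135 34 [0.557 0.18 ] [0.575 0.199]
0.145 31 [0.557 0.187] [0.575 0.205]
0.155 8 [0.562 0.192] [0.57  0.199]
wrist 1963
0.055 517 [0.554 0.111] [0.584 0.147]
0.065 310 [0.557 0.109] [0.582 0.146]
0.075 60 [0.562 0.106] [0.577 0.118]
0.085 131 [0.561 0.09 ] [0.577 0.122]
0.095 917 [0.561 0.09 ] [0.577 0.121]
0.105 28 [0.565 0.115] [0.573 0.118]
mallet [ 0.52307433 -0.25438836  0.18999729]
```

Call:
apply_moves:
  increments:
    - {"tx":-40,"ty":6}
    - {"tx":-80,"ty":12}
    - {"tx":-120,"ty":18}
    - {"tx":-150,"ty":24}
    - {"tx":-178,"ty":24,"tz":-20}
    - {"tx":-178,"ty":24,"tz":-55}
    - {"tx":-178,"ty":24,"tz":-90}
    - {"tx":-178,"ty":24,"tz":-125}
    - {"tx":-178,"ty":24,"tz":-155}
    - {"tx":-178,"ty":24,"tz":-178}
    - {"tx":-178,"ty":24,"tz":-186}
    - {"tx":-178,"ty":24,"tz":-186}
    - {"tx":-178,"ty":24,"tz":-186}
  hand: 0
  newtons: 40

```text
validation failed for argument at $.in...
```

```bash
python3 - <<'E'
from h import *
s=cam('side'); w=cam('wrist','wrist1.png')
cv2.imwrite('pics/side1.png',cv2.resize(s['frame'][140:320,190:390],None,fx=4,fy=3.3,interpolation=cv2.INTER_CUBIC))
P=cloud(s); m=(abs(P[...,0]-.447)<.04)&(abs(P[...,1]-.025)<.035)&(P[...,2]>.023)&(P[...,2]<.12)
q=P[m]; 
for z in np.arange(.023,.12,.007):
    k=q[(q[:,2]>=z)&(q[:,2]<z+.007)]
    if len(k): print('%.3f'%z,len(k),k[:,:2].min(0).round(3),k[:,:2].max(0).round(3))
print(state()['tcp_pos'],state()['finger_gap'])
E
```

```text
[6.24644669e-01 3.04913015e-05 2.55744173e-01] 0.08497036962090837
```

View pics/side1.png

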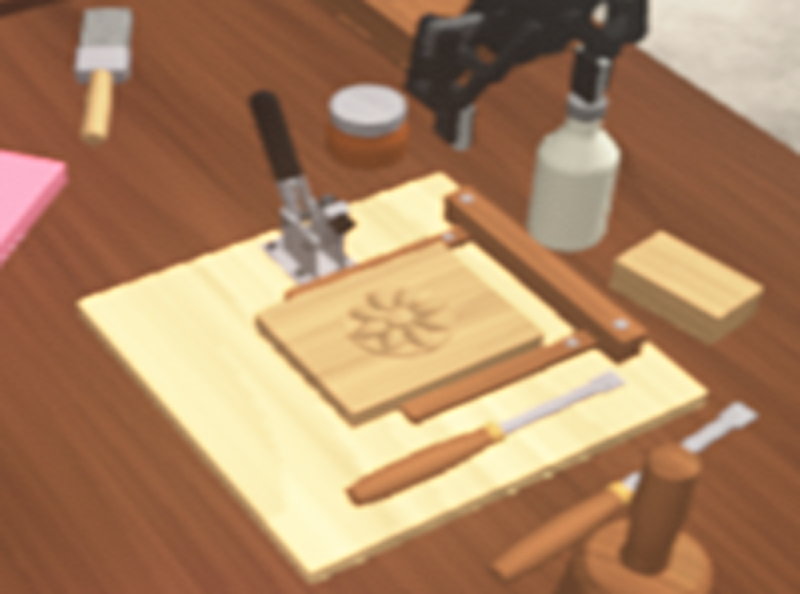

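View pics/wrist1.png

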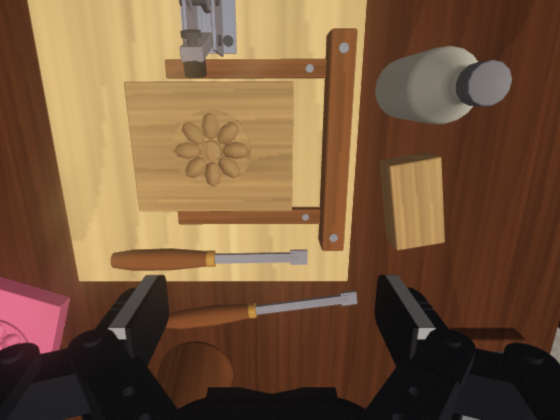

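The move was refused by validation and the arm has not moved. I'll retry with every field given.

Call:
apply_moves:
  increments:
    - {"tx":-40,"ty":6,"tz":0,"ax":0,"ay":0,"az":0}
    - {"tx":-80,"ty":12,"tz":0,"ax":0,"ay":0,"az":0}
    - {"tx":-120,"ty":18,"tz":0,"ax":0,"ay":0,"az":0}
    - {"tx":-150,"ty":24,"tz":0,"ax":0,"ay":0,"az":0}
    - {"tx":-178,"ty":24,"tz":-20,"ax":0,"ay":0,"az":0}
    - {"tx":-178,"ty":24,"tz":-55,"ax":0,"ay":0,"az":0}
    - {"tx":-178,"ty":24,"tz":-90,"ax":0,"ay":0,"az":0}
    - {"tx":-178,"ty":24,"tz":-125,"ax":0,"ay":0,"az":0}
    - {"tx":-178,"ty":24,"tz":-155,"ax":0,"ay":0,"az":0}
    - {"tx":-178,"ty":24,"tz":-178,"ax":0,"ay":0,"az":0}
    - {"tx":-178,"ty":24,"tz":-186,"ax":0,"ay":0,"az":0}
    - {"tx":-178,"ty":24,"tz":-186,"ax":0,"ay":0,"az":0}
  hand: 0
  newtons: 40

```text
t: 1.25
tcp_pos: [0.4447, 0.0242, 0.0684]
eef_rot: [-0.002, 0.707, 0.707, -0.002]
contact_force: [-0.2, 0.7, -0.3]
finger_gap: -0.0002
```

```bash
python3 - <<'E'
from h import *
s=cam('side'); w=cam('wrist','wrist2.png')
cv2.imwrite('pics/side2.png',cv2.resize(s['frame'][140:320,190:390],None,fx=4,fy=3.3,interpolation=cv2.INTER_CUBIC))
P=cloud(s); m=(abs(P[...,0]-.447)<.04)&(abs(P[...,1]-.025)<.035)&(P[...,2]>.023)&(P[...,2]<.12)
q=P[m]; 
for z in np.arange(.023,.12,.007):
    k=q[(q[:,2]>=z)&(q[:,2]<z+.007)]
    if len(k): print('%.3f'%z,len(k),k[:,:2].min(0).round(3),k[:,:2].max(0).round(3))
print(state()['tcp_pos'],state()['finger_gap'])
E
```

```text
0.044 11 [0.434 0.014] [0.453 0.021]
0.051 23 [0.429 0.013] [0.456 0.032]
0.058 20 [0.429 0.013] [0.456 0.032]
0.065 24 [0.429 0.012] [0.457 0.03 ]
0.072 17 [0.43  0.013] [0.453 0.021]
0.079 14 [0.43  0.013] [0.457 0.02 ]
0.086 44 [0.414 0.011] [0.474 0.027]
0.093 92 [0.409 0.012] [0.48  0.036]
0.100 39 [0.409 0.01 ] [0.485 0.037]
0.107 52 [0.408 0.008] [0.486 0.03 ]
0.114 42 [0.407 0.008] [0.486 0.029]
[0.44776643 0.02393864 0.0710996 ] -0.00020692777938102885
```

View pics/side2.png

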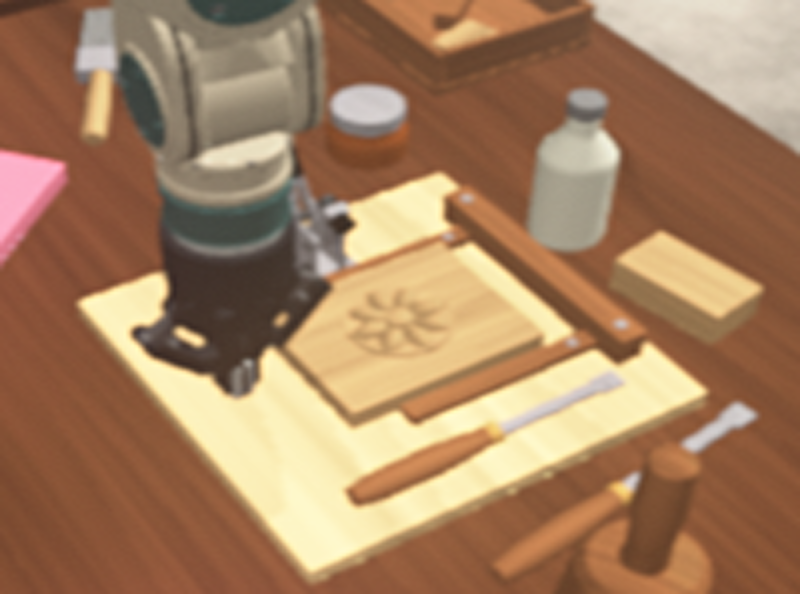

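View pics/wrist2.png

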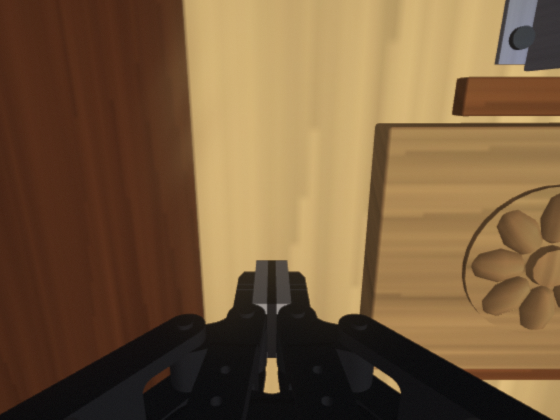

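Call:
apply_moves:
  increments:
    - {"tx":0,"ty":0,"tz":-12,"ax":0,"ay":0,"az":0}
    - {"tx":6,"ty":0,"tz":-18,"ax":0,"ay":0,"az":0}
    - {"tx":16,"ty":0,"tz":-18,"ax":0,"ay":0,"az":0}
    - {"tx":24,"ty":0,"tz":-18,"ax":0,"ay":0,"az":0}
    - {"tx":28,"ty":0,"tz":-18,"ax":0,"ay":0,"az":0}
    - {"tx":32,"ty":0,"tz":-18,"ax":0,"ay":0,"az":0}
    - {"tx":36,"ty":0,"tz":-18,"ax":0,"ay":0,"az":0}
    - {"tx":40,"ty":0,"tz":-18,"ax":0,"ay":0,"az":0}
    - {"tx":44,"ty":0,"tz":-18,"ax":0,"ay":0,"az":0}
    - {"tx":48,"ty":0,"tz":-18,"ax":0,"ay":0,"az":0}
    - {"tx":52,"ty":0,"tz":-18,"ax":0,"ay":0,"az":0}
    - {"tx":55,"ty":0,"tz":-18,"ax":0,"ay":0,"az":0}

```text
t: 2.35
tcp_pos: [0.5029, 0.024, 0.0522]
eef_rot: [0.0, 0.707, 0.707, 0.0]
contact_force: [-2.3, 0.2, -0.9]
finger_gap: 0.0003
```

Call:
apply_moves:
  increments:
    - {"tx":2,"ty":0,"tz":0,"ax":0,"ay":0,"az":0}
    - {"tx":4,"ty":0,"tz":0,"ax":0,"ay":0,"az":0}
    - {"tx":5,"ty":0,"tz":0,"ax":0,"ay":0,"az":0}
    - {"tx":5,"ty":0,"tz":0,"ax":0,"ay":0,"az":0}

```text
t: 2.68
tcp_pos: [0.5074, 0.024, 0.0523]
eef_rot: [0.0, 0.707, 0.707, 0.0]
contact_force: [-0.9, 0.2, -0.2]
finger_gap: -0.0
```

Call:
apply_moves:
  increments:
    - {"tx":2,"ty":0,"tz":0,"ax":0,"ay":0,"az":0}
    - {"tx":3,"ty":0,"tz":0,"ax":0,"ay":0,"az":0}
    - {"tx":4,"ty":0,"tz":0,"ax":0,"ay":0,"az":0}
    - {"tx":4,"ty":0,"tz":0,"ax":0,"ay":0,"az":0}

```text
t: 3.02
tcp_pos: [0.5094, 0.0241, 0.0521]
eef_rot: [-0.001, 0.707, 0.707, -0.001]
contact_force: [-6.4, -0.4, 3.2]
finger_gap: 0.0002
```

Call:
apply_moves:
  increments:
    - {"tx":2,"ty":0,"tz":0,"ax":0,"ay":0,"az":0}
    - {"tx":3,"ty":0,"tz":0,"ax":0,"ay":0,"az":0}
    - {"tx":3,"ty":0,"tz":0,"ax":0,"ay":0,"az":0}

```text
t: 3.27
tcp_pos: [0.5096, 0.0241, 0.0518]
eef_rot: [-0.003, 0.707, 0.707, -0.003]
contact_force: [-10.5, -0.8, 8.8]
finger_gap: 0.0003
```

```bash
python3 - <<'E'
from h import *
s=cam('side'); w=cam('wrist','wrist3.png')
cv2.imwrite('pics/side3.png',cv2.resize(s['frame'][140:320,190:390],None,fx=4,fy=3.3,interpolation=cv2.INTER_CUBIC))
E
```

```text
(no output)
```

View pics/side3.png

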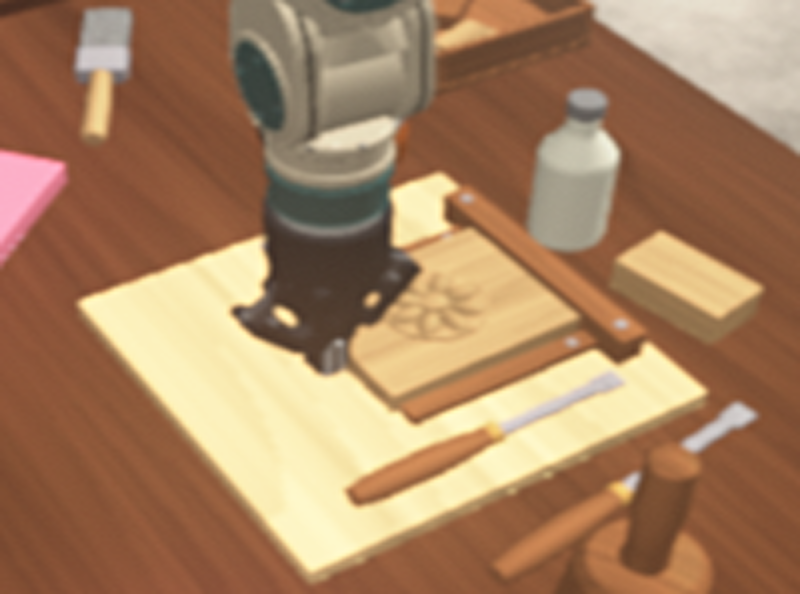

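View pics/wrist3.png

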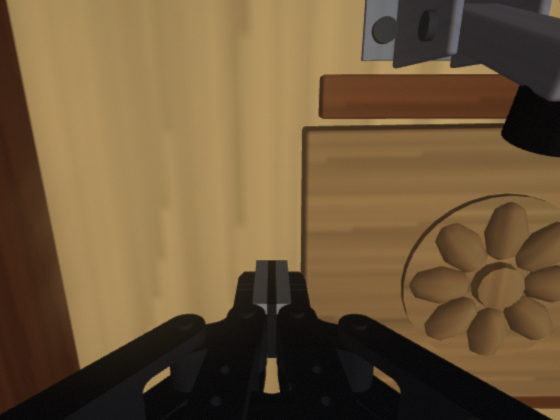

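Call:
apply_moves:
  increments:
    - {"tx":-10,"ty":0,"tz":0,"ax":0,"ay":0,"az":0}
    - {"tx":-30,"ty":0,"tz":0,"ax":0,"ay":0,"az":0}
    - {"tx":-40,"ty":0,"tz":20,"ax":0,"ay":0,"az":0}
    - {"tx":-40,"ty":0,"tz":60,"ax":0,"ay":0,"az":0}
    - {"tx":-40,"ty":0,"tz":100,"ax":0,"ay":0,"az":0}
    - {"tx":-40,"ty":0,"tz":140,"ax":0,"ay":0,"az":0}
    - {"tx":-40,"ty":0,"tz":180,"ax":0,"ay":0,"az":0}
    - {"tx":-40,"ty":0,"tz":215,"ax":0,"ay":0,"az":0}
    - {"tx":-5,"ty":0,"tz":215,"ax":0,"ay":0,"az":0}
    - {"tx":20,"ty":0,"tz":215,"ax":0,"ay":0,"az":0}
    - {"tx":20,"ty":0,"tz":215,"ax":0,"ay":0,"az":0}
    - {"tx":20,"ty":0,"tz":215,"ax":0,"ay":0,"az":0}

```text
t: 4.37
tcp_pos: [0.5356, 0.0239, 0.2678]
eef_rot: [0.001, 0.707, 0.707, 0.001]
contact_force: [-1.2, 0.1, -0.7]
finger_gap: -0.0002
```

```bash
python3 - <<'E'
from h import *
w=cam('wrist','wrist4.png'); P=cloud(w); z=P[...,2]
def rect(m,name):
    m=cv2.morphologyEx(m.astype(np.uint8),cv2.MORPH_OPEN,np.ones((3,3)))
    n,l,s,c=cv2.connectedComponentsWithStats(m); k=1+np.argmax(s[1:,4]); pts=P[l==k][:,:2].astype(np.float32)
    print(name,cv2.boxPoints(cv2.minAreaRect(pts*1000)).round(1).tolist())
rect((z>.034)&(z<.042)&(P[...,0]<.69)&(P[...,1]>-.05)&(P[...,1]<.1),'panel')
rect((z>.044)&(z<.053)&(P[...,0]>.66)&(P[...,0]<.71),'stop')
print(state()['tcp_pos'])
E
```

```text
panel [[522.4000244140625, 97.5999984741211], [524.2000122070312, -30.700000762939453], [676.4000244140625, -28.600000381469727], [674.5999755859375, 99.69999694824219]]
stop [[673.4000244140625, 130.0], [673.7000122070312, -69.4000015258789], [696.4000244140625, -69.30000305175781], [696.0999755859375, 130.0]]
[0.53425767 0.02398085 0.26722793]
```

View pics/wrist4.png

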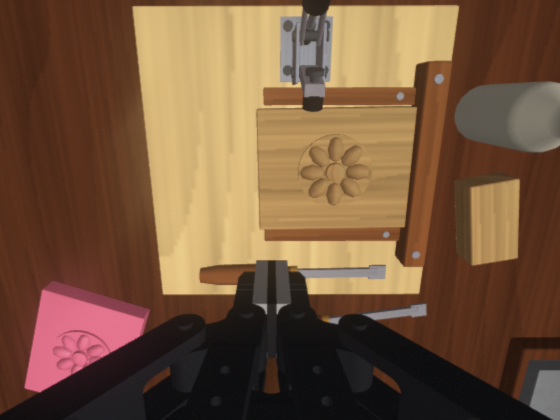

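Call:
apply_moves:
  increments:
    - {"tx":5,"ty":40,"tz":0,"ax":0,"ay":0,"az":0}
    - {"tx":10,"ty":80,"tz":0,"ax":0,"ay":0,"az":0}
    - {"tx":15,"ty":120,"tz":0,"ax":0,"ay":0,"az":0}
    - {"tx":22,"ty":160,"tz":0,"ax":0,"ay":0,"az":0}
    - {"tx":30,"ty":200,"tz":0,"ax":0,"ay":0,"az":0}
    - {"tx":34,"ty":236,"tz":0,"ax":0,"ay":0,"az":0}
    - {"tx":34,"ty":241,"tz":0,"ax":0,"ay":0,"az":0}
    - {"tx":34,"ty":241,"tz":-35,"ax":0,"ay":0,"az":0}
    - {"tx":34,"ty":241,"tz":-70,"ax":0,"ay":0,"az":0}
    - {"tx":34,"ty":241,"tz":-100,"ax":0,"ay":0,"az":0}
    - {"tx":34,"ty":241,"tz":-112,"ax":0,"ay":0,"az":0}
    - {"tx":34,"ty":241,"tz":-112,"ax":0,"ay":0,"az":0}
    - {"tx":34,"ty":241,"tz":-112,"ax":0,"ay":0,"az":0}

```text
t: 5.5
tcp_pos: [0.5675, 0.2644, 0.1554]
eef_rot: [-0.0, 0.707, 0.707, -0.001]
contact_force: [0.1, -0.1, 1.9]
finger_gap: -0.0002
```

```bash
python3 - <<'E'
from h import *
w=cam('wrist','wrist5.png');s=cam('scene')
cv2.imwrite('pics/scene5.png',cv2.resize(s['frame'][130:300,180:380],None,fx=4,fy=3.5,interpolation=cv2.INTER_CUBIC))
E
```

```text
(no output)
```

View pics/wrist5.png

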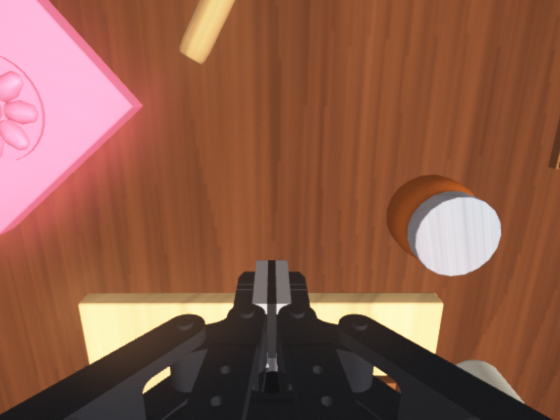

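View pics/scene5.png

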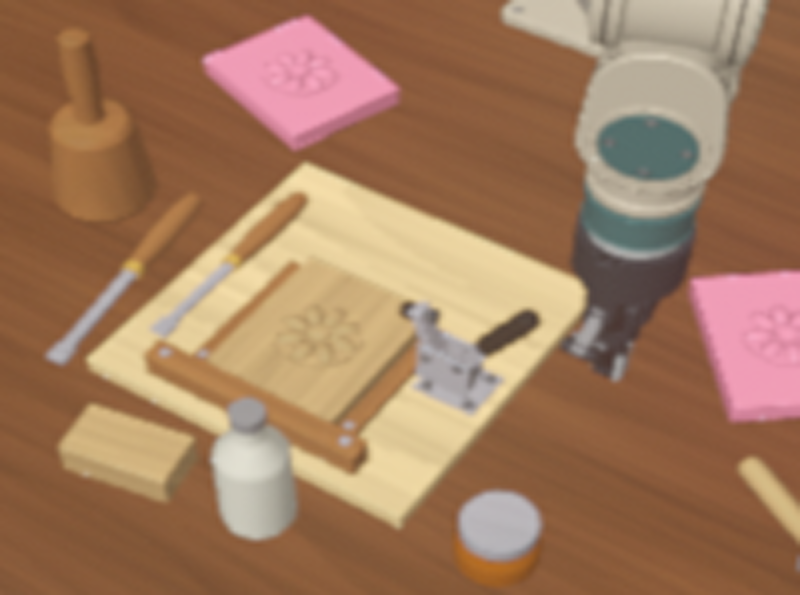

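The panel is flush with the stop in the scene crop, and the fingers are behind the lever. Now I'll push it towards −y.

Call:
apply_moves:
  increments:
    - {"tx":1,"ty":-12,"tz":0,"ax":0,"ay":0,"az":0}
    - {"tx":1,"ty":-24,"tz":0,"ax":0,"ay":0,"az":0}
    - {"tx":1,"ty":-32,"tz":0,"ax":0,"ay":0,"az":0}
    - {"tx":1,"ty":-38,"tz":0,"ax":0,"ay":0,"az":0}
    - {"tx":1,"ty":-44,"tz":0,"ax":0,"ay":0,"az":0}
    - {"tx":1,"ty":-50,"tz":0,"ax":0,"ay":0,"az":0}
    - {"tx":1,"ty":-56,"tz":0,"ax":0,"ay":0,"az":0}

```text
t: 6.18
tcp_pos: [0.5697, 0.2117, 0.1572]
eef_rot: [-0.003, 0.707, 0.708, 0.004]
contact_force: [-2.2, 9.6, 8.1]
finger_gap: -0.0001
```

Call:
apply_moves:
  increments:
    - {"tx":0,"ty":-6,"tz":0,"ax":0,"ay":0,"az":0}
    - {"tx":0,"ty":-12,"tz":0,"ax":0,"ay":0,"az":0}
    - {"tx":0,"ty":-18,"tz":0,"ax":0,"ay":0,"az":0}
    - {"tx":0,"ty":-24,"tz":0,"ax":0,"ay":0,"az":0}
    - {"tx":0,"ty":-30,"tz":0,"ax":0,"ay":0,"az":0}

```text
t: 6.6
tcp_pos: [0.5694, 0.1789, 0.1559]
eef_rot: [0.0, 0.707, 0.707, 0.001]
contact_force: [0.5, 1.7, 1.6]
finger_gap: -0.0002
```

Call:
apply_moves:
  increments:
    - {"tx":0,"ty":-6,"tz":0,"ax":0,"ay":0,"az":0}
    - {"tx":0,"ty":-12,"tz":0,"ax":0,"ay":0,"az":0}
    - {"tx":0,"ty":-18,"tz":0,"ax":0,"ay":0,"az":0}
    - {"tx":0,"ty":-24,"tz":0,"ax":0,"ay":0,"az":0}
    - {"tx":0,"ty":-30,"tz":0,"ax":0,"ay":0,"az":0}
    - {"tx":0,"ty":-30,"tz":0,"ax":0,"ay":0,"az":0}

```text
t: 7.1
tcp_pos: [0.5686, 0.1475, 0.1549]
eef_rot: [0.0, 0.708, 0.707, -0.001]
contact_force: [-0.1, 0.1, -0.3]
finger_gap: -0.0001
```

```bash
python3 - <<'E'
from h import *
s=cam('scene');d=cam('side')
cv2.imwrite('pics/scene6.png',cv2.resize(s['frame'][130:300,180:380],None,fx=4,fy=3.5,interpolation=cv2.INTER_CUBIC))
cv2.imwrite('pics/side6.png',cv2.resize(d['frame'][140:320,190:390],None,fx=4,fy=3.3,interpolation=cv2.INTER_CUBIC))
E
```

```text
(no output)
```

View pics/scene6.png

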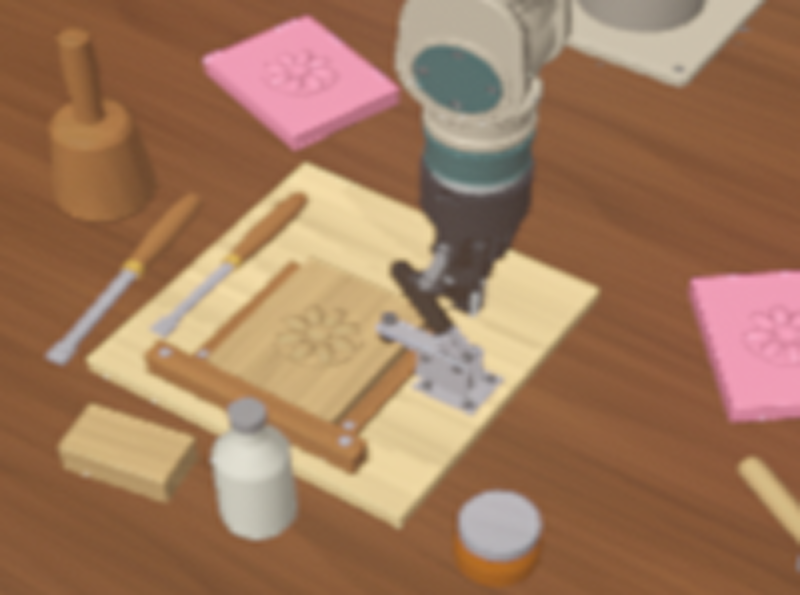

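View pics/side6.png

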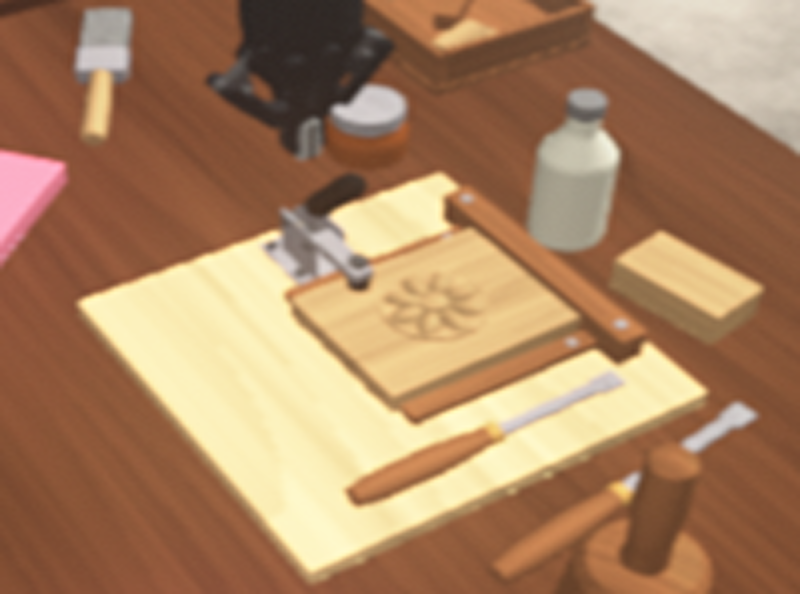

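The lever has snapped over and the arm is level on the panel. I'll retreat clear.

Call:
apply_moves:
  increments:
    - {"tx":0,"ty":25,"tz":0,"ax":0,"ay":0,"az":0}
    - {"tx":0,"ty":60,"tz":0,"ax":0,"ay":0,"az":0}
    - {"tx":0,"ty":90,"tz":20,"ax":0,"ay":0,"az":0}
    - {"tx":0,"ty":90,"tz":60,"ax":0,"ay":0,"az":0}
    - {"tx":0,"ty":90,"tz":100,"ax":0,"ay":0,"az":0}
    - {"tx":0,"ty":90,"tz":130,"ax":0,"ay":0,"az":0}
    - {"tx":0,"ty":55,"tz":150,"ax":0,"ay":0,"az":0}
    - {"tx":0,"ty":15,"tz":150,"ax":0,"ay":0,"az":0}
    - {"tx":0,"ty":-25,"tz":150,"ax":0,"ay":0,"az":0}
    - {"tx":0,"ty":-65,"tz":150,"ax":0,"ay":0,"az":0}
    - {"tx":0,"ty":-105,"tz":150,"ax":0,"ay":0,"az":0}
    - {"tx":0,"ty":-130,"tz":150,"ax":0,"ay":0,"az":0}
    - {"tx":0,"ty":-130,"tz":150,"ax":0,"ay":0,"az":0}
    - {"tx":0,"ty":-130,"tz":150,"ax":0,"ay":0,"az":0}

```text
t: 8.37
tcp_pos: [0.569, 0.018, 0.3053]
eef_rot: [-0.0, 0.708, 0.706, 0.0]
contact_force: [0.1, 0.2, 0.2]
finger_gap: 0.0001
```

```bash
python3 - <<'E'
from h import *
w=cam('wrist','wrist7.png'); P=cloud(w); d=cam('side');
cv2.imwrite('pics/side7.png',cv2.resize(d['frame'][140:320,190:390],None,fx=4,fy=3.3,interpolation=cv2.INTER_CUBIC))
z=P[...,2]
m=(z>.035)&(z<.042)&(P[...,0]<.69)&(P[...,0]>.5)&(abs(P[...,1]-.02)<.035); print('panel x',np.percentile(P[m][:,0],[.5,99.5]))
m=(z>.044)&(z<.053)&(P[...,0]>.66)&(P[...,0]<.71)&(abs(P[...,1]-.02)<.05); print('stop x',np.percentile(P[m][:,0],[.5,99.5]))
for n,c in(('wrist',w),('side',d)):
    Q=cloud(c); m=(abs(Q[...,0]-.569)<.025)&(Q[...,1]>.05)&(Q[...,1]<.24)&(Q[...,2]>.115)&(Q[...,2]<.19); q=Q[m]; print(n,len(q),q[:,1:].min(0).round(3),q[:,1:].max(0).round(3))
print(state()['t'],state()['contact_force'])
E
```

```text
panel x [0.52443073 0.6745494 ]
stop x [0.67416671 0.69602383]
wrist 1205 [0.079 0.115] [0.119 0.15 ]
side 81 [0.08  0.116] [0.115 0.151]
8.4667 [ 0.15078357  0.1833674  -0.74790493]
```

View pics/side7.png

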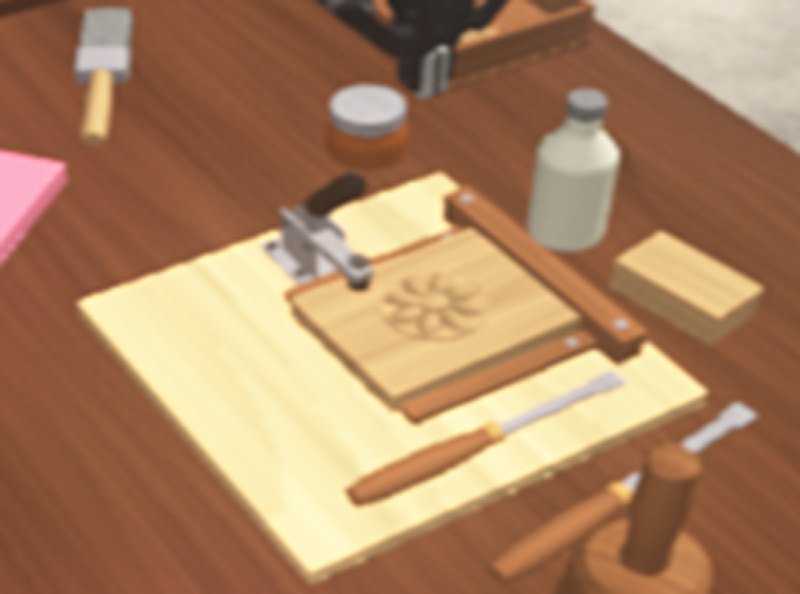

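View pics/wrist7.png

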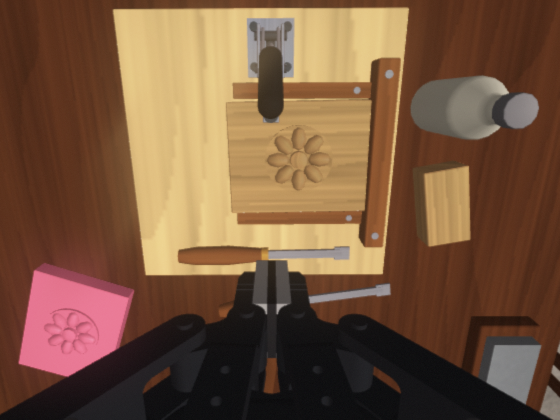

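The panel's front edge is at x 0.6745 against the stop face at 0.674. The lever end is at y ≈ 0.08, z ≈ 0.15, which is locked, and the gripper is clear.

```bash
python3 -c "
from workcell import *
print(sign_off())"
```

```text
the job is handed in; nothing more can be done
None
```

I pushed the wooden panel home against the stop, then pushed the clamp lever over until it snapped into lock. I used shut fingers throughout, and the job is handed in.

- **Panel:** its measured front edge is at x 0.6745 m against the stop face at 0.674 m. At the stop, the push force rose to 10.5 N with no further travel.
- **Lever:** its end measured about y 0.08 m and z 0.15 m in two views, which matches the locked position. After the snap the pushing force fell to about zero, and the pictures show the clamp arm level with its pad on the panel.
- **Other things:** the tools and look-alikes visible in the last pictures are where they were at the start. The gripper was clear, reading under 1 N, and the clock stood at about 8.5 s.
- **Checks that failed or disagreed:** my first move call was refused because its rows left out some fields, and nothing moved. One outline fit of the panel came out too large (about 128 mm across instead of 120 mm) because it probably took in part of the clamp. I relied on the force reading and a narrower measurement instead.

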